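# Spin-test model wheels and press home their push nuts

### The arm

A 6-joint arm with a two-finger parallel gripper is mounted at the origin on the work surface. World frame = base frame: x ahead of the robot, y to its left, z up, the work surface at z = 0. Lengths are in m, angles in rad, forces in N, time in s.
With the tool pointing down it reaches from about 0.25 to 0.725 m from the base axis. Payload 4 kg.
Tool frame: the origin (TCP) lies where the fingers leave the gripper's body, on its centre line; the fingertips stand 73 mm ahead of it and the grasp point (between the pads) lies 54 mm ahead of it; z points along the fingers, y is the line along which they close (so a half turn about z gives the same grasp; the last joint's range is limited). The gripper opens to 85 mm and grips with 20 to 120 N. Pads are 22 mm wide; open, the fingers measure 114 mm over their backs; the gripper's body (76 mm by 85 mm) begins 54 mm behind the grasp point. The pads swing forward as they close: fully open they stand 13 mm farther back than shut.
Start: joints at [1.117, 0.241, 0.005, 1.335, 0, 1.571], TCP at [0.219, 0.449, 0.304] pointing down, gripper open.
Joint ranges: [-2.72, 2.72], [-1.05, 1.87], [-1.09, 1.28], [-1.99, 2.15], [-1.42, 1.44], [-3.14, 3.14]. Speed limits (rad/s): [2.79, 2.79, 3.14, 3.14, 3.14, 3.14].

### API

Orientations are given as a rotation vector (axis times angle).
In Python, from cell import r, claw, imaging, telemetry gives the robot as it stands. Calls block until the motion is done:
- r.move_to(position, orientation): joint-space move of the TCP to a pose.
- r.move_l(position, v=0.15, orientation=None, guard=None): straight line of the TCP; orientation=None keeps the orientation; v is the mean speed in m/s. With guard (N) it stops when the force on the tool has changed by that much, and returns True; else False.
- r.set_joints(angles): joint-space move.
- claw.let_go() and claw.grasp(f_grip=None): open the fingers fully, or close them until they stop; f_grip is the grip in N (None keeps the last).
- r.hold(seconds).
- r.solve_ik(position, orientation): joint angles nearest the present ones, or None.
- imaging.grab_frame(name): name is "side" or "top" or "wrist"; returns (picture, depth): 400x640x3 uint8, red, green, blue; 400x640 float32, m along the optical axis (not along the pixel's ray), 0 where there is no reading.
- imaging.camera_model(name): a dict with "fov_y" (degrees; the focal length in pixels is half the picture's height over the tangent of half this angle, whatever the lens; pixels are square), "cx", "cy" (the principal point, pixels), "R" (3x3) and "t" (3): a world point X has camera coordinates R X + t. Camera axes: x right, y down, z forward; pixel columns grow to the right and rows downward; lengths in m; the calibration is good to about 2 mm. A picture is of the moment at which its call begins: read the wrist's pose just before it. camera_model takes no time and is no camera call; for the wrist camera it gives the pose at the moment of the call.
A pose or a line that the arm cannot do raises r.PlanningError and nothing moves.
- r.finish_job(): hands the job in; it is judged then, once.
Readings, each from a call of its own:
- telemetry.read_time(): time.
- telemetry.read_joints(): joint angles.
- telemetry.read_qvel(): joint speeds.
- telemetry.read_effort(): joint torques, N m.
- telemetry.read_tool_pos(): TCP position.
- telemetry.read_ee_rot(): TCP orientation.
- telemetry.read_force(): force on the tool from outside, world axes, zero at the start.
- telemetry.read_ft_torque(): the same for the moment, N m.
- telemetry.read_opening(): finger opening in m.
- telemetry.read_finger_force(): force on a finger pad.
Only numpy, scipy, OpenCV 4.12 (cv2) and the standard library are available. Lean on these libraries where they do the work, as an engineer would, in place of code of your own. Each camera call takes 0.05 s, during which the arm holds its last target. There are 200 camera calls.

### The job

One of the three model-truck wheels has a dragging bearing. First spin all three wheels with a fingertip, each at least a third of a turn in one direction, to find it; then press the toothed push nuts of the two free-running wheels straight down their axles until they are fully home and sit square. Do not press the dragging wheel's nut (that wheel has to come off again), and leave the jars, bottles and other things on the bench where they are.

Things in the scene. Friction and masses are not known exactly. Their poses are not given: they have to be found in the camera images.
- station_a: Fixed stand: plywood base disc (radius 62, 12 thick), on its centre an upright 8 mm axle with a wheel and a push nut. Origin: underside centre, on the axle line, z up. A red mudguard wall (inner radius 58, outer 62, from 9 to 59 mm above the table) wraps 105 degrees of the tyre, centred on the body's -x direction; the rest is open. All three look alike.
- wheel_a (a joint): Station_a's wheel: angle, rad, + anticlockwise from above, no stops, starts within 0.4 of 0. Black tyre radius 43, 26 to 60 mm above the table; 8 paddles 6 thick, 28 to 58 mm high up, reach radius 52: push them with a fingertip. One spoke and a tyre patch are yellow. Free wheel: next to no force, coasts 1 s or more after a brisk push (0.15 m/s). Dragging: about 1 N at a paddle, stops dead.
- nut_a_top (a point): Upper-face centre of station_a's brass push nut: flat toothed disc, 34 diameter, 4 thick, round the axle; z is the nut's own axis. It starts cocked by up to 0.1 rad each way; an even press levels it, an off-centre one cocks it further. 71 mm above the table when home.
- nut_a (a joint): How far the nut is down the axle, m: starts at 0 to 0.004, 0.016 is fully home (hard stop). It slides at about 9 N and stays where left.
- axle_a_tip (a point): Axle's top end, fixed, 89 mm above the table: pokes 2 to 6 mm through the nut at the start, 18 mm when it is home, so press the nut on both sides of the axle at once.
- station_b: Fixed stand: plywood base disc (radius 62, 12 thick), on its centre an upright 8 mm axle with a wheel and a push nut. Origin: underside centre, on the axle line, z up. A red mudguard wall (inner radius 58, outer 62, from 9 to 59 mm above the table) wraps 105 degrees of the tyre, centred on the body's -x direction; the rest is open. All three look alike.
- wheel_b (a joint): Station_b's wheel: angle, rad, + anticlockwise from above, no stops, starts within 0.4 of 0. Black tyre radius 43, 26 to 60 mm above the table; 8 paddles 6 thick, 28 to 58 mm high up, reach radius 52: push them with a fingertip. One spoke and a tyre patch are yellow. Free wheel: next to no force, coasts 1 s or more after a brisk push (0.15 m/s). Dragging: about 1 N at a paddle, stops dead.
- nut_b_top (a point): Upper-face centre of station_b's brass push nut: flat toothed disc, 34 diameter, 4 thick, round the axle; z is the nut's own axis. It starts cocked by up to 0.1 rad each way; an even press levels it, an off-centre one cocks it further. 71 mm above the table when home.
- nut_b (a joint): How far the nut is down the axle, m: starts at 0 to 0.004, 0.016 is fully home (hard stop). It slides at about 9 N and stays where left.
- axle_b_tip (a point): Axle's top end, fixed, 89 mm above the table: pokes 2 to 6 mm through the nut at the start, 18 mm when it is home, so press the nut on both sides of the axle at once.
- station_c: Fixed stand: plywood base disc (radius 62, 12 thick), on its centre an upright 8 mm axle with a wheel and a push nut. Origin: underside centre, on the axle line, z up. A red mudguard wall (inner radius 58, outer 62, from 9 to 59 mm above the table) wraps 105 degrees of the tyre, centred on the body's -x direction; the rest is open. All three look alike.
- wheel_c (a joint): Station_c's wheel: angle, rad, + anticlockwise from above, no stops, starts within 0.4 of 0. Black tyre radius 43, 26 to 60 mm above the table; 8 paddles 6 thick, 28 to 58 mm high up, reach radius 52: push them with a fingertip. One spoke and a tyre patch are yellow. Free wheel: next to no force, coasts 1 s or more after a brisk push (0.15 m/s). Dragging: about 1 N at a paddle, stops dead.
- nut_c_top (a point): Upper-face centre of station_c's brass push nut: flat toothed disc, 34 diameter, 4 thick, round the axle; z is the nut's own axis. It starts cocked by up to 0.1 rad each way; an even press levels it, an off-centre one cocks it further. 71 mm above the table when home.
- nut_c (a joint): How far the nut is down the axle, m: starts at 0 to 0.004, 0.016 is fully home (hard stop). It slides at about 9 N and stays where left.
- axle_c_tip (a point): Axle's top end, fixed, 89 mm above the table: pokes 2 to 6 mm through the nut at the start, 18 mm when it is home, so press the nut on both sides of the axle at once.
- jar_a: Bystander: blue paint jar with black lid, radius 16 mm, 42 mm tall, loose; origin at the centre of its underside. It stands about 90 mm from the axle of station_a.
- jar_b: Bystander: green paint jar with black lid, radius 16 mm, 42 mm tall, loose; origin at the centre of its underside. It stands about 90 mm from the axle of station_b.
- jar_c: Bystander: orange paint jar with black lid, radius 16 mm, 42 mm tall, loose; origin at the centre of its underside. It stands about 90 mm from the axle of station_c.
- thinner: Bystander: clear bottle with red cap, radius 21 mm, 115 mm tall, loose; origin at the centre of its underside.
- glue: Bystander: white bottle with green cap, radius 19 mm, 105 mm tall, loose; origin at the centre of its underside.
- mug: Bystander: white mug of brushes, radius 38 mm, handle to its +y out to 56 mm, brushes up to 165 mm high, loose; origin at the centre of its underside.
- tweezers: Bystander: steel tweezers lying flat, 115 mm long, 20 mm wide, 5 mm tall, loose; origin at the middle of the underside.
There are look-alikes about, which are no part of the job. What is shaped like the station_a but blue is not meant.

How it is judged:
On the way, in this order (a step that is already met when the one before it is completed fails the run):
1. all three wheels have been spun ((value of joint wheel_a above 1.1 rad or value of joint wheel_a below -1.1 rad) and (value of joint wheel_b above 1.1 rad or value of joint wheel_b below -1.1 rad) and (value of joint wheel_c above 1.1 rad or value of joint wheel_c below -1.1 rad)).
2. the nuts of both free-running wheels are home (value of joint each of nut_a, nut_c above 0.0145 m), for 0.2 s.
At the end, for the whole second after the job is handed in: Both free-running wheels' nuts are within 1.5 mm of fully home and within 0.12 rad (7 degrees) of square to the axle; the dragging wheel's nut is within 3 mm of where it started; every bystander is within 15 mm of its start (all of step 2 and angle between each of nut_a_top, nut_c_top's own z axis and vertical below 0.12 rad and distance of nut_b_top from where it was at the start of the episode below 0.003 m and distance of each of jar_a, jar_b, jar_c, thinner, glue, mug, tweezers from where it was at the start of the episode below 0.015 m); the robot touches nothing.
It fails at once if the dragging wheel's nut is pressed (distance of nut_b_top from where it was at the start of the episode above 0.004 m).
It fails at once if a bystander is knocked over or pushed away (distance of any of jar_a, jar_b, jar_c, thinner, glue, mug, tweezers from where it was at the start of the episode above 0.02 m or angle between any of jar_a, jar_b, jar_c, thinner, glue, mug, tweezers's own z axis and vertical above 0.5 rad).
It also fails if it takes over 72 s, if anything falls off the work surface, if the arm or the gripper's body presses on something with over 40 N, if the wrist force passes 120 N, or if a joint passes its speed limit or range.

## Working session

There is one attempt and no reset: what is moved stays moved. The work goes in short steps, each a Python script; the robot and the scene stay as the last script left them, time stands still between calls to the robot, and variables do not carry over. Pictures are saved under pics/ and viewed, at most 10 in all, crops included, and the job is handed in when it is done.

```bash
ls; mkdir -p pics; cat > h.py <<'E'
from cell import r, claw, imaging, telemetry
import numpy as np, cv2
def f(m): return 200/np.tan(np.radians(m["fov_y"])/2)
def world(px,py,d,m):
    k=f(m); c=np.stack([(px-m["cx"])/k*d,(py-m["cy"])/k*d,d],-1)
    return (c-np.array(m["t"]))@np.array(m["R"])
def ray(px,py,z,m):
    k=f(m); R=np.array(m["R"]); o=-R.T@np.array(m["t"])
    v=R.T@np.array([(px-m["cx"])/k,(py-m["cy"])/k,1]); return o+v*(z-o[2])/v[2]
def cloud(d,m):
    v,u=np.mgrid[:400,:640]; return world(u,v,d,m)
def save(n,im): cv2.imwrite(f"pics/{n}.png",cv2.cvtColor(im,cv2.COLOR_RGB2BGR))
E
python3 - <<'E'
from h import *
for n in("top","side"):
    m=imaging.camera_model(n); im,d=imaging.grab_frame(n); save(n,im); np.savez(n,im=im,d=d,**m)
    print(n,m,(d>0).mean())
print(telemetry.read_time(),telemetry.read_ee_rot())
E
```

```text
pics
top {'fov_y': 42.885776326074065, 'cx': 313.5131296284974, 'cy': 194.46683359447047, 'R': array([[ 1.19719983e-03, -9.99996074e-01, -2.53364873e-03],
       [-9.85014606e-01, -7.42285501e-04, -1.72469345e-01],
       [ 1.72466787e-01,  2.70216128e-03, -9.85011627e-01]]), 't': array([-0.00995731,  0.59874953,  1.23158164])} 0.996375
side {'fov_y': 44.565377683120765, 'cx': 315.7345438134206, 'cy': 203.49525663436725, 'R': array([[-0.99761879, -0.06811602,  0.0108148 ],
       [-0.05265855,  0.65100234, -0.757247  ],
       [ 0.0445402 , -0.75601333, -0.65303906]]), 't': array([0.6086421 , 0.09651592, 1.19721824])} 0.99585546875
0.1 [-7.06650980e-01 -3.06066182e+00  2.95434824e-03]
```

View pics/top.png

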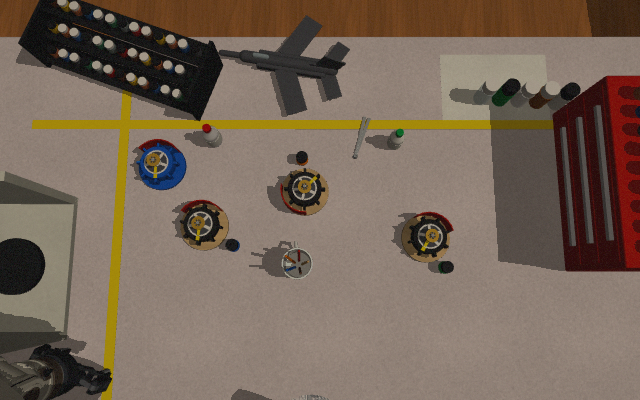

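View pics/side.png

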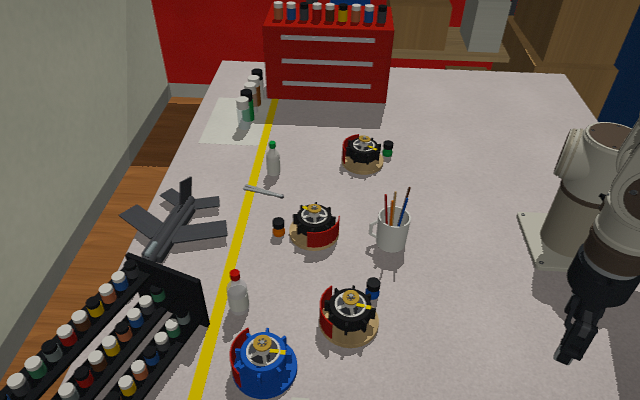

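Top view: station_a is at (202,225) beside the blue jar, station_c at (304,190) beside the orange jar and station_b at (430,236) beside the green jar. The blue look-alike is at (160,163) and the mug at (297,263). Next I'll turn these into positions.

```bash
python3 - <<'E'
from h import *
seeds={}
for n in("top","side"):
    z=np.load(n+".npz"); m={k:z[k] for k in("cx","cy","fov_y","R","t")}; im=z["im"]; P=cloud(z["d"].astype(float),m)
    hsv=cv2.cvtColor(im,cv2.COLOR_RGB2HSV).astype(int); H,S,V=hsv[...,0],hsv[...,1],hsv[...,2]
    if n=="top":
        for k,(u,v) in dict(a=(202,225),c=(304,190),b=(430,236),blue=(160,165)).items(): seeds[k]=ray(u,v,.07,m)[:2]
        for k,(u,v) in dict(ja=(232,244),jb=(446,266),jc=(302,157)).items(): print(k,ray(u,v,.042,m)[:2].round(4))
        for k,(u,v,h) in dict(thin=(207,127,.115),glue=(400,132,.105),mug=(297,263,.095),tw=(361,138,.005)).items(): print(k,ray(u,v,h,m)[:2].round(4))
    for k,s in seeds.items():
        rr=np.hypot(P[...,0]-s[0],P[...,1]-s[1])
        near=rr<.085
        red=near&((H<6)|(H>174))&(S>150)&(P[...,2]>.05)&(P[...,2]<.066)
        ty=(rr<.06)&(V<70)&(P[...,2]>.05)&(P[...,2]<.066)
        br=(rr<.025)&(P[...,2]>.072)&(P[...,2]<.095)&(H>8)&(H<28)&(S>70)
        ye=(rr<.055)&(H>=24)&(H<33)&(S>180)&(P[...,2]>.04)
        pts=np.column_stack(np.nonzero(ty)[::-1])
        o=[k,n]
        if ty.sum()>5: 
            (cx,cy),_,_=cv2.minAreaRect(pts.astype(np.float32)); c,_=cv2.minEnclosingCircle((P[ty][:,:2]*1000).astype(np.float32)); o+=["tyre",np.round(c,1),round(_,1),round(P[ty][:,2].mean()*1e3,1)]
        for nm,q in(("brass",br),("red",red),("yel",ye)):
            if q.sum(): o+=[nm,q.sum(),(np.median(P[q],0)*1e3).round(1)]
        print(*o)
E
```

```text
ja [0.4747 0.1942]
jb [ 0.4208 -0.3379]
jc [0.6984 0.0204]
thin [0.7556 0.252 ]
glue [ 0.7461 -0.2227]
mug [0.4257 0.0296]
tw [ 0.7599 -0.1356]
a top tyre [527.1 270.8] 54.5 59.0 brass 130 [522.7 271.5  83.9] red 71 [576.6 285.8  56.8] yel 35 [492.9 275.9  62. ]
c top tyre [609.8  15.9] 56.5 59.1 brass 129 [614.4  14.1  82.6] red 57 [568.2  52.2  57.6] yel 27 [636.6  -8.1  61.3]
b top tyre [ 496.7 -297.8] 55.5 59.1 brass 130 [ 493.8 -294.6   83.2] red 78 [ 546.  -322.6   57.2] yel 37 [ 468.9 -281.8   61.4]
blue top tyre [679.9 379.5] 51.8 60.0 brass 85 [676.8 385.1  86.4] red 82 [734.5 399.9  57.3] yel 33 [656.  391.   61.1]
a side tyre [527.5 272.6] 54.9 59.7 brass 165 [522.9 274.1  85.1] red 129 [573.3 292.   58. ] yel 48 [497.8 277.5  63.5]
c side tyre [609.9  19.5] 55.2 59.5 brass 90 [615.8  18.1  84.4] red 137 [589.   69.   56.4] yel 17 [637.9 -10.4  62.5]
b side tyre [ 498.  -293.7] 55.5 58.8 brass 54 [ 496.3 -291.4   84.4] red 67 [ 538.1 -336.7   55. ] yel 20 [ 468.3 -280.8   64.4]
blue side tyre [689.1 377.1] 42.2 62.9 brass 130 [676.6 386.4  88. ] red 146 [731.2 377.7  57.7] yel 54 [656.7 391.2  63.7]
```

```bash
cat >> h.py <<'E'
from scipy.spatial.transform import Rotation as Ro
C=dict(a=(.5245,.272),c=(.613,.016),b=(.4965,-.2945)); PHI=dict(a=145,b=100,c=270)
def down(yaw): # y axis of the tool along yaw (deg), z down; half-turn giving the smaller last-joint angle
    out=[]
    for s in (yaw,yaw+180):
        y=np.array([np.cos(np.radians(s)),np.sin(np.radians(s)),0]); z=np.array([0,0,-1.])
        out.append(Ro.from_matrix(np.column_stack([np.cross(y,z),y,z])).as_rotvec())
    return out
def pick(p,yaw):
    c=[(abs(q[5]),i) for i,q in ((i,r.solve_ik(p,o)) for i,o in enumerate(down(yaw))) if q is not None]
    return down(yaw)[min(c)[1]]
def yellow(k):
    o=[]
    for n in("top","side"):
        m=imaging.camera_model(n); im,d=imaging.grab_frame(n); P=cloud(d.astype(float),m)
        h=cv2.cvtColor(im,cv2.COLOR_RGB2HSV).astype(int); e=P[...,:2]-np.array(C[k]); R_=np.hypot(e[...,0],e[...,1])
        q=(R_<.055)&(R_>.018)&(h[...,0]>=24)&(h[...,0]<33)&(h[...,1]>180)&(P[...,2]>.04)&(P[...,2]<.075)
        o.append((int(q.sum()),round(float(np.degrees(np.arctan2(*np.median(e[q],0)[::-1]))))) if q.any() else None)
    return round(telemetry.read_time(),2),o
def spin(k,rad=.061,z=.115,v=.15,strokes=1,L=.06):
    a=np.radians(PHI[k]); n=np.array([np.cos(a),np.sin(a)]); t=np.array([-n[1],n[0]]); c=np.array(C[k])
    P=lambda s,q,h:[*(c+n*q+t*s),h]
    o=pick(P(-L,rad,.2),PHI[k])
    r.move_to(P(-L,rad,.2),o)
    for i in range(strokes):
        r.move_l(P(-L,rad,z),.25)
        hit=r.move_l(P(L,rad,z),v,guard=15)
        print("stroke",hit,np.round(telemetry.read_tool_pos(),3),np.round(telemetry.read_force(),1))
        if hit: break
        r.move_l(P(L,rad+.05,z+.06),.4)
        print([yellow(k) for _ in range(4)])
        if i<strokes-1: r.move_l(P(-L,rad+.03,z+.06),.3)
    r.move_l(list(telemetry.read_tool_pos()[:2])+[.2],.3)
E
python3 - <<'E'
from h import *
print({k:yellow(k) for k in C}); claw.grasp(20); print(telemetry.read_time(),telemetry.read_opening())
spin("a")
E
```

```text
{'a': (0.2, [(32, 171), (40, 171)]), 'c': (0.3, [(25, -48), (14, -46)]), 'b': (0.4, [(32, 155), (17, 155)])}
1.1667 0.00012446986194109992
stroke False [0.441 0.259 0.116] [ 0.8  0.8 -0.4]
[(4.72, [(24, 102), (46, 113)]), (4.83, [(28, 125), (42, 135)]), (4.92, [(31, 148), (44, 156)]), (5.03, [(30, 165), (40, 171)])]
```

Wheel_a coasts freely, so the stroke works. I'll repeat it on c and b.

```bash
python3 - <<'E'
from h import *
spin("c"); print("a now",yellow("a"))
spin("b",strokes=3); print("c,a",yellow("c"),yellow("a"))
E
```

```text
stroke False [ 0.673 -0.045  0.116] [-0.3 -0.5 -0.3]
[(8.53, [(22, -99), (1, -88)]), (8.62, [(24, -73), (5, -61)]), (8.72, [(28, -52), (17, -41)]), (8.82, [(24, -30), (22, -23)])]
a now (9.18, [(23, -24), (32, -23)])
stroke False [ 0.428 -0.245  0.116] [-0.1 -0.3 -0.2]
[(11.82, [None, (18, 177)]), (11.92, [None, (18, 174)]), (12.02, [None, (18, -178)]), (12.12, [None, (18, 179)])]
stroke False [ 0.428 -0.245  0.116] [ 0.2 -1.1 -0.7]
[(14.48, [None, (13, -147)]), (14.58, [None, (13, -143)]), (14.68, [None, (14, -142)]), (14.78, [None, (13, -143)])]
stroke False [ 0.428 -0.245  0.116] [ 0.7 -0.5  0.1]
[(17.15, [None, None]), (17.25, [None, None]), (17.35, [None, None]), (17.45, [None, None])]
c,a (17.8, [(29, -173), (23, -172)]) (17.9, [(31, -26), (33, -24)])
```

```bash
python3 - <<'E'
from h import *
spin("b",strokes=2)
r.move_to([.45,-.10,.25],pick([.45,-.1,.25],90)); print("b",yellow("b"))
claw.let_go(); k="c"
r.move_to([C[k][0]-.04,C[k][1],.26],pick([C[k][0]-.04,C[k][1],.26],90)); r.hold(.2)
m=imaging.camera_model("wrist"); im,d=imaging.grab_frame("wrist"); save("wc",im); np.savez("wc",im=im,d=d,**m)
print(telemetry.read_time(),m)
for i,n in enumerate(("top","side")): save(n+"2",imaging.grab_frame(n)[0])
E
```

```text
stroke False [ 0.428 -0.245  0.116] [0.1 0.8 0.2]
[(20.37, [None, None]), (20.47, [None, None]), (20.57, [None, None]), (20.67, [None, None])]
stroke False [ 0.428 -0.245  0.116] [0.3 0.1 0.3]
[(23.03, [(24, -60), (11, -63)]), (23.13, [(23, -60), (11, -63)]), (23.23, [(25, -60), (13, -63)]), (23.33, [(25, -61), (12, -62)])]
b (24.21, [(24, -61), (11, -64)])
25.9583 {'fov_y': 60.50162752555278, 'cx': 319.9187141415732, 'cy': 196.53420087829667, 'R': array([[ 0.00204354,  0.99999712, -0.00126238],
       [ 0.94803429, -0.0015357 ,  0.31816446],
       [ 0.31816161, -0.00184696, -0.94803469]]), 't': array([-0.01474653, -0.56753704,  0.15688281])}
```

View pics/wc.png

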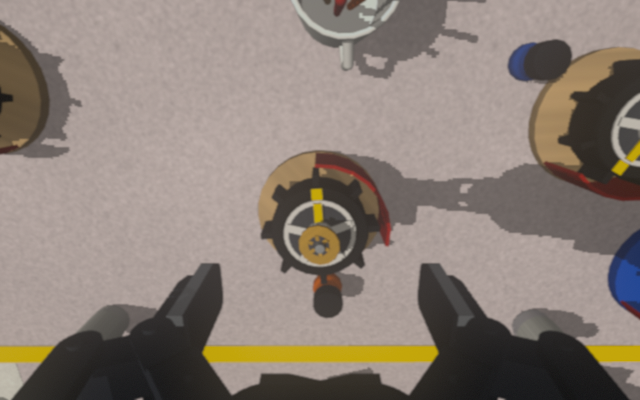

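View pics/top2.png

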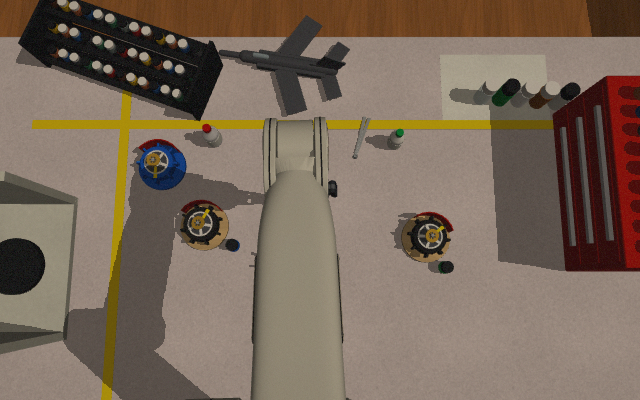

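Wrist view: c's nut and axle tip are near (320,246), with the orange jar behind at (327,300). Wheel_b turned about 144° in total and stopped dead after every stroke, so it is the dragging one. Next I measure nut_c and grip its axle end.

```bash
cat >> h.py <<'E'
def nutpos(m,im,d,guess):
    P=cloud(d.astype(float),m); h=cv2.cvtColor(im,cv2.COLOR_RGB2HSV).astype(int)
    R_=np.hypot(P[...,0]-guess[0],P[...,1]-guess[1])
    q=(R_<.03)&(P[...,2]>.066)&(P[...,2]<.1)&(h[...,0]>8)&(h[...,0]<28)&(h[...,1]>70)
    cs,_=cv2.findContours(q.astype(np.uint8),cv2.RETR_EXTERNAL,cv2.CHAIN_APPROX_NONE)
    c=max(cs,key=cv2.contourArea); (u,v),(w,l),_=cv2.fitEllipse(c); z=np.median(P[q][:,2])
    A=np.column_stack([P[q][:,:2]-P[q][:,:2].mean(0),np.ones(q.sum())]); s=np.linalg.lstsq(A,P[q][:,2],rcond=None)[0]
    p=ray(u,v,z,m); print("nut px",round(u,1),round(v,1),"diam mm",np.round(np.array([w,l])/f(m)*np.median(d[q])*1e3,1),"pos",p.round(4),"slope",s[:2].round(3))
    # axle tip: highest points inside
    return p
def look(k,name=None):
    p=[C[k][0]-.04,C[k][1],.26]; r.move_to(p,pick(p,90)); r.hold(.2)
    m=imaging.camera_model("wrist"); im,d=imaging.grab_frame("wrist")
    if name: save(name,im)
    return nutpos(m,im,d,C[k])
E
python3 - <<'E'
from h import *
z=np.load("wc.npz"); m={k:z[k] for k in("cx","cy","fov_y","R","t")}
p=nutpos(m,z["im"],z["d"],C["c"]); print(ray(320,246,.089,m))
x,y=p[:2]
o=pick([x,y,.2],90); r.move_to([x,y,.2],o)
print(r.move_l([x,y,.160],.15,guard=10),telemetry.read_tool_pos())
claw.grasp(20); r.hold(.2)
print("open",telemetry.read_opening(),"F",np.round(telemetry.read_force(),1),telemetry.read_finger_force(),telemetry.read_time())
save("s3",imaging.grab_frame("side")[0])
im=imaging.grab_frame("side")[0][150:290,230:430]; save("s3",cv2.resize(im,(800,560)))
E
```

```text
nut px 318.8 244.3 diam mm [30.4 32.6] pos [0.6113 0.0127 0.0822] slope [0.064 0.175]
[0.60932381 0.01367688 0.089     ]
False [0.61128693 0.01275575 0.16139394]
open 0.0042203660923163374 F [0.4 5.4 0. ] 19.564126431941986 27.8
```

View pics/s3.png

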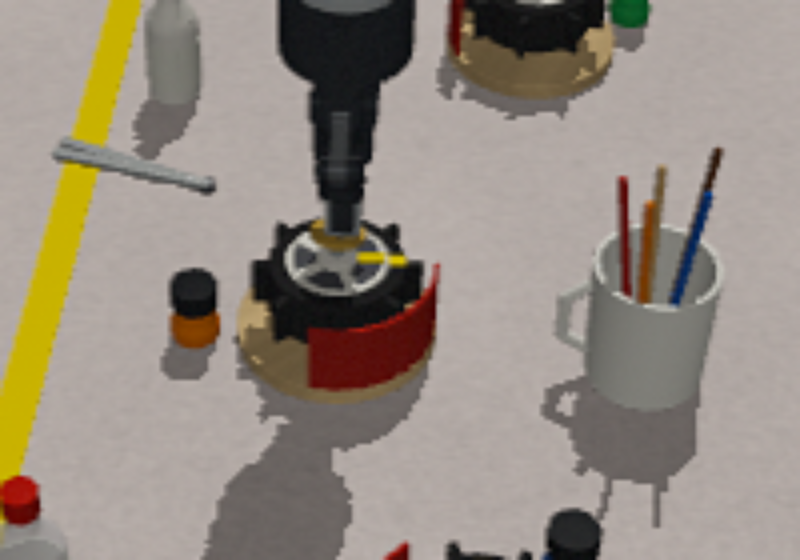

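The opening reads 4.2 mm instead of 8 and there is a side force in +y. The grip is at the very tip and about 2 mm off to one side, so I'll reopen, shift and take hold slightly lower.

```bash
python3 - <<'E'
from h import *
claw.let_go()
x,y=.6113,.0147
r.move_l([x,y,.1575],.1,guard=10); r.hold(.2); print(telemetry.read_tool_pos())
claw.grasp(20); r.hold(.2)
print("open",telemetry.read_opening(),"F",np.round(telemetry.read_force(),1),np.round(telemetry.read_ft_torque(),2),telemetry.read_finger_force(),telemetry.read_time(),telemetry.read_tool_pos())
E
```

```text
[0.61130704 0.0147236  0.15748134]
open 0.01670429650389609 F [-1.4 11.3  3.6] [2.53 0.3  0.13] 19.93009328842163 29.95 [0.611397   0.01898258 0.15839235]
```

```bash
python3 - <<'E'
from h import *
claw.let_go()
p=[.575,.0165,.205]; r.move_l(p,.25); r.hold(.1)
m=imaging.camera_model("wrist"); im,d=imaging.grab_frame("wrist"); np.savez("wc2",im=im,d=d,**m)
nutpos(m,im,d,C["c"]); print(telemetry.read_time())
P=cloud(d.astype(float),m); q=(np.hypot(P[...,0]-.613,P[...,1]-.016)<.03)&(P[...,2]>.078)
v,u=np.nonzero(q); print(u.min(),u.max(),v.min(),v.max())
u0,v0=int(u.mean()),int(v.mean()); u1=max(0,u0-75); v1=max(0,v0-55)
A=im[v1:v1+110,u1:u1+150]; Z=np.clip((P[v1:v1+110,u1:u1+150,2]-.06)/.035*255,0,255).astype(np.uint8)
save("c2",np.vstack([cv2.resize(x,(400,293)) for x in(A,cv2.applyColorMap(Z,cv2.COLORMAP_JET)[...,::-1])])); print(u1,v1)
for n in("top","side"):
    mm=imaging.camera_model(n); i2,d2=imaging.grab_frame(n); 
    try: nutpos(mm,i2,d2,C["c"])
    except Exception as e: print(n,"no")
E
```

```text
nut px 315.9 279.5 diam mm [29.1 32.7] pos [0.6111 0.0128 0.0824] slope [0.042 0.24 ]
31.1667
291 341 255 303
241 224
top no
nut px 313.9 208.0 diam mm [15.9 31.4] pos [0.6141 0.0166 0.085 ] slope [0.11  0.235]
```

View pics/c2.png

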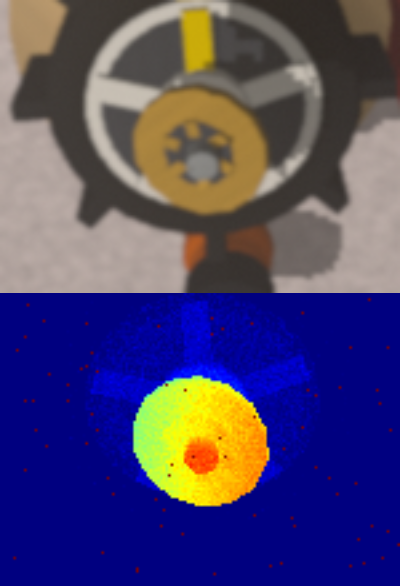

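The nut is now cocked about 0.23 rad, high on its +y side, so my fingers across y met the raised edge. I'll turn the grip along the nut's level line (about -16°, near x), so that both pads straddle the axle at equal height and the press levels the nut.

```bash
cat >> h.py <<'E'
def status(s): print(s,"open",round(telemetry.read_opening()*1e3,1),"F",np.round(telemetry.read_force(),1),"fing",round(float(telemetry.read_finger_force()),1),"pos",np.round(telemetry.read_tool_pos(),4),"t",round(telemetry.read_time(),1))
E
python3 - <<'E'
from h import *
z=np.load("wc2.npz"); m={k:z[k] for k in("cx","cy","fov_y","R","t")}; print(ray(316.5,283,.089,m))
x,y=.6125,.0155
r.move_to([x,y,.2],pick([x,y,.2],-16)); status("above")
r.move_l([x,y,.1605],.15,guard=10); r.hold(.1)
claw.grasp(20); r.hold(.2); status("grip")
E
```

```text
[0.60942206 0.01325894 0.089     ]
above open 85.7 F [-0.  -0.3  0.6] fing 0.0 pos [0.6124 0.0155 0.1996] t 32.5
grip open 0.0 F [ 1.4 -1.8  5.1] fing 2.8 pos [0.6135 0.0154 0.1617] t 33.9
```

```bash
python3 - <<'E'
from h import *
claw.let_go(); x,y=.6125,.0155
r.move_l([x,y,.1575],.1); r.hold(.1); status("down")
claw.grasp(20); r.hold(.2); status("grip")
E
```

```text
down open 85.1 F [ 0.4 -0.1  0.1] fing 0.0 pos [0.6124 0.0155 0.1574] t 35.1
grip open 5.3 F [ 5.3 -2.8  0.4] fing 19.7 pos [0.6144 0.0149 0.1585] t 36.0
```

```bash
python3 - <<'E'
from h import *
r.move_l([.6155,.0150,.1575],.05); status("recentred")
h=r.move_l([.6155,.0150,.1545],.03,guard=25); status(("down",h))
im=imaging.grab_frame("side")[0][170:240,270:370]; save("s4",cv2.resize(im,(800,560),interpolation=cv2.INTER_CUBIC))
E
```

```text
recentred open 5.4 F [-2.2 -0.8  6.4] fing 20.4 pos [0.615  0.0148 0.1583] t 36.2
('down', False) open 5.1 F [-7.  -2.2 17.3] fing 22.3 pos [0.615  0.0148 0.158 ] t 36.5
```

View pics/s4.png

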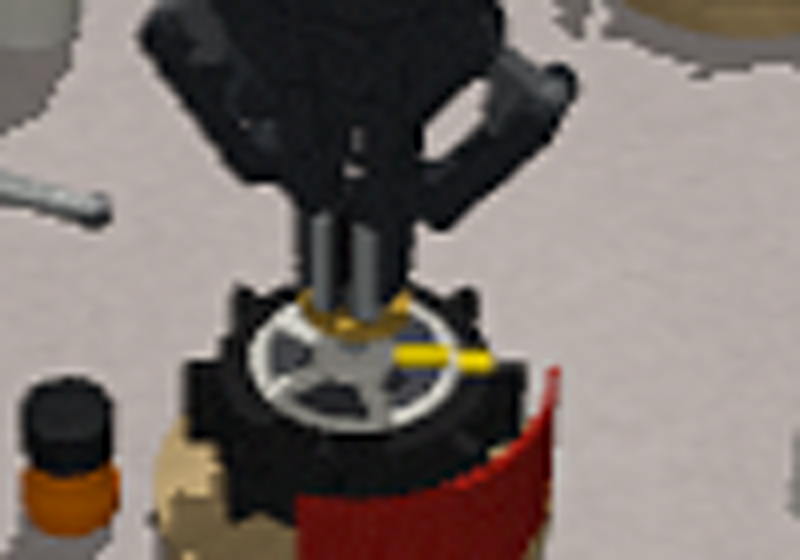

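The picture shows both fingers straddling the axle, centred on the nut. It hasn't moved because 17 N doesn't yet beat the grip friction plus 9 N, and the arm is compliant. I'll press on in steps while watching the force and position.

```bash
python3 - <<'E'
from h import *
for z in (.151,.147,.143,.139):
    h=r.move_l([.6145,.0150,z],.04,guard=40); status((z,h))
    if h or telemetry.read_force()[2]>55: break
E
```

```text
(0.151, False) open 4.8 F [-7.6 -0.1 23.5] fing 31.3 pos [0.6149 0.0154 0.1563] t 36.8
(0.147, False) open 5.7 F [-9.6  1.  31.2] fing 40.6 pos [0.6151 0.0158 0.1538] t 37.0
(0.143, False) open 5.4 F [-13.9   2.2  40.8] fing 45.3 pos [0.6151 0.0161 0.152 ] t 37.3
(0.139, False) open 5.3 F [-15.7   1.8  46.3] fing 53.2 pos [0.6151 0.0162 0.1494] t 37.5
```

```bash
python3 - <<'E'
from h import *
for z in (.136,.133,.130,.127):
    h=r.move_l([.6152,.0162,z],.03,guard=40); status((z,h))
    if h or telemetry.read_force()[2]>75 or telemetry.read_tool_pos()[2]<.1435: break
E
```

```text
(0.136, False) open 5.3 F [-17.8   0.   47.7] fing 59.5 pos [0.6153 0.0168 0.1462] t 37.8
(0.133, False) open 5.4 F [-20.3   0.4  54.4] fing 64.0 pos [0.6154 0.017  0.1445] t 38.0
(0.13, False) open 4.9 F [-23.6   1.7  61.6] fing 93.5 pos [0.6154 0.0171 0.143 ] t 38.3
```

```bash
python3 - <<'E'
from h import *
r.move_l([.6152,.0165,.1425],.1); status("unload"); claw.let_go(); status("opened")
r.move_l([.6152,.0165,.2],.25)
C["c"]=(.6145,.0165); p=[.575,.0165,.205]; r.move_to(p,pick(p,90)); r.hold(.1)
m=imaging.camera_model("wrist"); im,d=imaging.grab_frame("wrist"); nutpos(m,im,d,C["c"])
P=cloud(d.astype(float),m); t=(abs(P[...,2])<.01); print("table z med",np.median(P[t][:,2]))
e=np.hypot(P[...,0]-.611,P[...,1]-.013); q=(e<.022)&(P[...,2]>.065); print("z pct",np.percentile(P[q][:,2],[5,50,95,99]).round(4))
mm=imaging.camera_model("side"); i2,d2=imaging.grab_frame("side"); nutpos(mm,i2,d2,C["c"]); print(telemetry.read_time())
save("c5",cv2.resize(im[210:330,240:400],(640,480)))
E
```

```text
unload open 5.0 F [-5.2 -0.5 16.3] fing 53.6 pos [0.6153 0.0166 0.1455] t 38.6
opened open 85.7 F [-0.1  0.6 -0.1] fing 0.0 pos [0.6152 0.0165 0.1423] t 39.3
nut px 316.4 269.8 diam mm [29.8 32.5] pos [0.6112 0.013  0.0699] slope [ 0.014 -0.025]
table z med -0.0010045831912898775
z pct [0.0687 0.0701 0.0874 0.0884]
nut px 313.6 212.1 diam mm [22.3 31.2] pos [0.6147 0.0167 0.0718] slope [ 0.053 -0.016]
41.0833
```

View pics/c5.png

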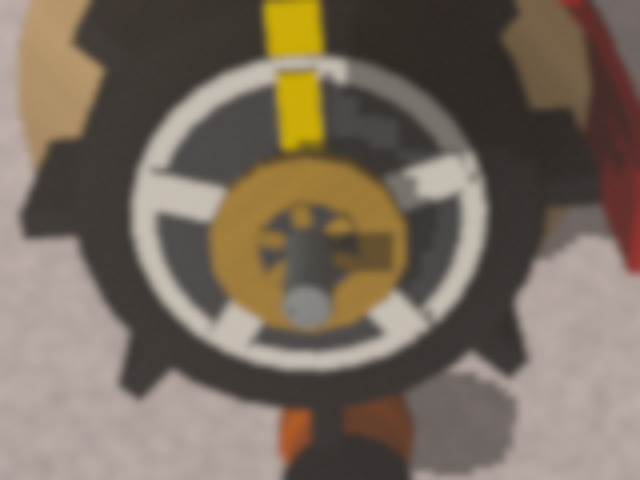

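c's nut is home and level: its slope is about 0.03 and the axle stands 18 mm proud. The arm's own contact position shows the wrist camera reads low by about (4.0, 3.6) mm. Now a, corrected for that.

```bash
python3 - <<'E'
from h import *
c=np.array(C["a"]); p=[c[0]-.04,c[1],.205]
r.move_to([p[0],p[1],.23],pick(p,90)); r.hold(.1)
m=imaging.camera_model("wrist"); im,d=imaging.grab_frame("wrist"); save("wa",im); w=nutpos(m,im,d,C["a"])
P=cloud(d.astype(float),m); e=np.hypot(P[...,0]-w[0],P[...,1]-w[1]); q=(e>.007)&(e<.015)&(P[...,2]>.07)
A=np.column_stack([P[q][:,0]-w[0],P[q][:,1]-w[1],np.ones(q.sum())]); s=np.linalg.lstsq(A,P[q][:,2],rcond=None)[0]; print("slope ring",s.round(4))
mm=imaging.camera_model("side"); i2,d2=imaging.grab_frame("side")
try: nutpos(mm,i2,d2,C["a"])
except Exception as ex: print("side no")
x,y=w[:2]+[.004,.0036]
yaw=np.degrees(np.arctan2(s[0],-s[1])); print("yaw level",yaw,"go",x,y,telemetry.read_time())
E
```

```text
nut px 323.7 260.2 diam mm [25.2 33. ] pos [0.5207 0.272  0.0838] slope [-0.204 -0.236]
slope ring [-0.1874 -0.2338  0.0834]
nut px 350.0 297.3 diam mm [29.9 31.8] pos [0.5249 0.2753 0.0848] slope [-0.257 -0.228]
yaw level -38.70608666103209 go 0.5246908306438316 0.27561844237181216 42.3417
```

```bash
python3 - <<'E'
from h import *
x,y=.5248,.2755
r.move_to([x,y,.2],pick([x,y,.2],-39)); 
r.move_l([x,y,.1575],.12); r.hold(.1); claw.grasp(20); r.hold(.1); status("grip")
E
```

```text
grip open 5.0 F [ 3.  -1.1  5. ] fing 20.4 pos [0.526  0.2757 0.1586] t 44.7
```

Same signature as on c, so I'll press the same way.

```bash
python3 - <<'E'
from h import *
x,y=.5255,.2756
for z in (.152,.147,.142,.138,.135,.132,.129,.126):
    h=r.move_l([x,y,z],.04,guard=40); status((z,h))
    if h or telemetry.read_force()[2]>75 or telemetry.read_tool_pos()[2]<.1432: break
E
```

```text
(0.152, False) open 5.5 F [-3.5 -2.5 23.2] fing 27.7 pos [0.5268 0.2765 0.1568] t 45.0
(0.147, False) open 5.3 F [-3.4 -0.4 29. ] fing 36.2 pos [0.5278 0.2777 0.1538] t 45.2
(0.142, False) open 5.2 F [-4.9  2.1 33.5] fing 46.5 pos [0.5287 0.2789 0.1504] t 45.5
(0.138, False) open 5.5 F [-0.1  7.3 26.2] fing 40.4 pos [0.5303 0.2807 0.146 ] t 45.8
(0.135, False) open -0.0 F [ 9.1 14.5 14.3] fing 10.4 pos [0.5326 0.2832 0.1421] t 46.0
```

The pads slid off the axle along their width, down the tilted nut. I'll lift and look.

```bash
python3 - <<'E'
from h import *
r.move_l([.531,.282,.2],.3); claw.let_go()
p=[.4848,.2755,.215]; r.move_to(p,pick(p,90)); r.hold(.1)
m=imaging.camera_model("wrist"); im,d=imaging.grab_frame("wrist"); w=nutpos(m,im,d,C["a"])
P=cloud(d.astype(float),m); e=np.hypot(P[...,0]-w[0],P[...,1]-w[1]); q=(e>.007)&(e<.015)&(P[...,2]>.06)
A=np.column_stack([P[q][:,0]-w[0],P[q][:,1]-w[1],np.ones(q.sum())]); s=np.linalg.lstsq(A,P[q][:,2],rcond=None)[0]; print("slope ring",s.round(4))
u,v=[int(t) for t in (320,265)]; save("a6",cv2.resize(im[205:325,240:400],(640,480)))
print("yaw",np.degrees(np.arctan2(s[0],-s[1])),telemetry.read_time())
E
```

```text
nut px 315.4 260.8 diam mm [20.2 32.1] pos [0.5187 0.2714 0.0731] slope [-0.221 -0.347]
slope ring [ 0.1831 -0.1088  0.0696]
yaw 59.28564244732261 48.1833
```

View pics/a6.png

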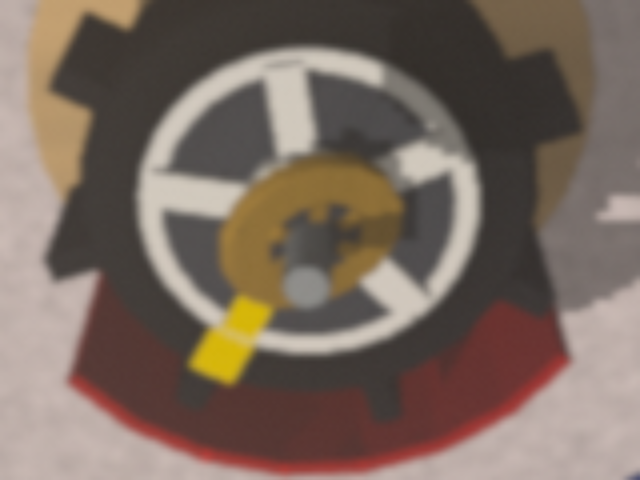

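Nut_a is at about z=74 mm but tilted about 0.4 rad, high towards -x,-y (upper left in the picture, with the axle tip at crop pixel (305,287)). I'll re-grip with the pads shifted 5 mm towards the high side and servo the sideways position while pressing.

```bash
python3 - <<'E'
from h import *
g=np.array([-.53,-.85]); t=np.array([.5248,.2755])+.005*g
r.move_to([*t,.2],pick([*t,.2],-33))
r.move_l([*t,.1565],.15); claw.grasp(20); r.hold(.1); status("grip")
off=np.zeros(2); 
if telemetry.read_opening()>.003:
  for z in (.152,.148,.144,.140,.137,.134,.131,.128):
    off+=np.clip(((t-telemetry.read_tool_pos()[:2])@g),-.002,.004)*g
    h=r.move_l([*(t+off),z],.04,guard=40); status((z,h,((telemetry.read_tool_pos()[:2]-t)@g).round(4)))
    if h or telemetry.read_opening()<.003 or telemetry.read_force()[2]>75 or telemetry.read_tool_pos()[2]<.1432: break
E
```

```text
grip open 5.5 F [ 1.5 -1.3  0.7] fing 19.5 pos [0.5227 0.271  0.1568] t 50.4
(0.152, False, np.float64(-0.0008)) open 5.6 F [-1.7 -1.9 12.4] fing 24.8 pos [0.5231 0.2716 0.1549] t 50.7
(0.148, False, np.float64(-0.0012)) open 5.4 F [-3.  -2.1 21.2] fing 29.1 pos [0.5233 0.272  0.1532] t 50.9
(0.144, False, np.float64(-0.0014)) open 5.8 F [-3.9  0.7 26.5] fing 34.6 pos [0.5234 0.2722 0.1507] t 51.2
(0.14, False, np.float64(-0.0014)) open 5.4 F [-6.3  2.3 34.6] fing 41.1 pos [0.5234 0.2722 0.1488] t 51.5
(0.137, False, np.float64(-0.0012)) open 6.0 F [-8.1  1.1 45.5] fing 42.1 pos [0.5233 0.2719 0.1486] t 51.7
(0.134, False, np.float64(-0.0013)) open 5.8 F [-9.2  3.4 49.1] fing 48.3 pos [0.5234 0.2721 0.1466] t 52.0
(0.131, False, np.float64(-0.0007)) open 5.8 F [-10.1   3.7  51.5] fing 53.4 pos [0.523  0.2715 0.1444] t 52.2
(0.128, False, np.float64(-0.0006)) open 5.6 F [-14.1   2.   64.7] fing 53.6 pos [0.5229 0.2715 0.1443] t 52.5
```

```bash
python3 - <<'E'
from h import *
x,y=.5215,.2705
r.move_l([x,y,.125],.04,guard=30); status("push")
r.move_l([.5225,.2713,.1425],.15); claw.let_go()
r.move_l([.5225,.2713,.2],.3)
p=[.4848,.2755,.215]; r.move_to(p,pick(p,90)); r.hold(.1)
m=imaging.camera_model("wrist"); im,d=imaging.grab_frame("wrist"); w=nutpos(m,im,d,C["a"])
try: nutpos(imaging.camera_model("side"),*imaging.grab_frame("side"),C["a"])
except Exception as ex: print(ex)
save("a7",cv2.resize(im[205:325,240:400],(640,480))); print(telemetry.read_time())
E
```

```text
push open 5.7 F [-0.2 -1.7  6.1] fing 57.9 pos [0.5235 0.2727 0.1436] t 52.7
nut px 316.7 262.3 diam mm [30.  32.7] pos [0.5208 0.2719 0.0699] slope [ 0.022 -0.006]
nut px 350.0 301.3 diam mm [25.4 31.6] pos [0.5242 0.2753 0.0721] slope [ 0.005 -0.007]
55.1833
```

View pics/a7.png

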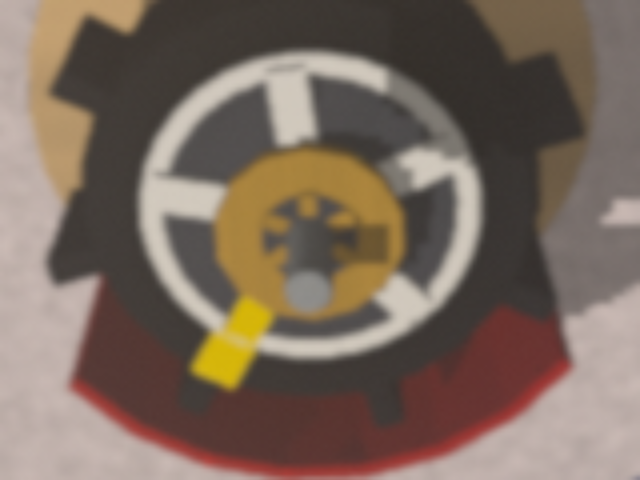

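Nut_a is level now, with slope at most 0.02. It reads the same height as nut_c: 69.9 mm by wrist camera, and 72.1 against 71.8 mm by side camera. The arm is clear, so I'm handing in.

```bash
python3 - <<'E'
from h import *
print(r.finish_job(), telemetry.read_time())
E
```

```text
the job is handed in; nothing more can be done
the job is handed in; nothing more can be done
```

The job is handed in, but no verdict came back: all three wheels were spun, wheel_b is the dragging one and I left its nut alone, and nuts a and c measure home and level after a slip on a that I re-pressed; I did not re-measure the bystanders at the end.

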